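Set the height stop of a vial stand

TASK

Set the height stop of the small stand to the orange-capped vial that stands in it: push the stop rod down by its black knob until its foot just rests on the vial's cap, pressing the glass no more than gently. Then swing the red-handled clamp lever all the way round to its end so that the rod is locked, with the foot still resting on the cap, and leave everything else on the bench alone.

Things in the scene. Friction and masses are not known exactly. Their poses are not given: they have to be found in the camera images.
- stand: grey bench stand, fixed to the bench: base plate 160 x 110 x 12 mm, a steel column 70 mm behind its origin, and an aluminium head whose top is at height 150 mm with the rod running down through it. Origin on the bench under the rod's axis; its x axis points from the rod to the column, z up. Only the rod, the lever and the column (to 161 mm) rise above the head.
- rod_knob (a point): centre of the black knob on top of the rod (27 mm diameter, 28 mm tall, flat top 14 mm above this point, free all round); moves with the rod, from 252 mm above the bench down to 194. The rod stays where it is left: drag about 4 N, weight 1.6 N, so some 2.5 N push it down.
- stop_rod: steel stop rod, 12 mm thick, sliding upright through the head; a white-faced round foot, 18 mm diameter, on a tight thread at its lower end. Origin on its axis 140 mm below rod_knob. The foot's underside is 0 to 10 mm below this origin: how far it is screwed out differs each time, is not measured, and stays so. Foot and cap do not give.
- vial: glass vial with an orange cap, 23 mm diameter, 48 mm tall, standing loose in a shallow round nest on the stand's base under the rod; origin at the centre of its underside. It may be pressed with a few newtons, never more than 12 N.
- vial_cap_top (a point): centre of the flat top of the vial's orange cap, which the foot must touch.
- clamp_lever (a joint): the clamp lever on the head, turning about an upright axis, counter-clockwise seen from above: 0 is fully open, the end stop is at 1.15 rad, where its eccentric disc grips the rod. It starts between 0 and 0.3, stays where it is left, and grows stiffer after about 0.45 rad: a sideways push of up to about 15 N on the handle brings it home.
- lever_grip (a point): middle of the free part of the lever's upright red handle pin (14 mm thick, reaching 18 mm above and 23 mm below this point; the lever's arm lies 30 mm below it), 78 mm from the pivot; moves with the lever.
- lever_pivot (a point): axis of the lever, at the height of the head's top (49 mm below lever_grip); fixed to the stand.
- marker: blue and white marker pen lying on the bench, bystander.
- boat: small white square weighing boat, bystander.
- timer: small white timer lying on the bench, bystander.
- reagent_3: small clear bottle with a blue cap, bystander.
- vial_2: loose vial with a blue cap away from the stand, bystander.
- vial_3: loose vial with a purple cap away from the stand, bystander.

How it is judged:
On the way, in this order (a step that is already met when the one before it is completed fails the run):
1. the foot of the stop rod rests on the vial's cap while the clamp lever is still open (contact force between stop_rod and vial above 0.3 N and value of joint clamp_lever below 0.6 rad), for 0.2 s.
2. the clamp lever is swung round to its end (value of joint clamp_lever above 1.05 rad), for 0.2 s.
At the end, for the whole second after the job is handed in: The foot still touches the vial's cap (more than 0.1 N), the clamp lever stands within 0.1 rad of its closed end (joint above 1.05 rad), and the vial stands upright (within 0.1 rad) and at rest under the foot (cap centre within 6 mm of the foot's axis) (contact force between stop_rod and vial above 0.1 N and value of joint clamp_lever above 1.05 rad and angle between vial's own z axis and vertical below 0.1 rad and horizontal distance between vial_cap_top and stop_rod below 0.006 m and linear speed of vial below 0.02 m/s).
It fails at once if the foot presses on the vial with more than 12 N (contact force between stop_rod and vial above 12 N).
It fails at once if a loose bystander is moved by more than 20 mm (distance of any of marker, boat, timer, reagent_3, vial_2, vial_3 from where it was at the start of the episode above 0.02 m).
It also fails if it takes over 51 s, if anything falls off the work surface, if the arm or the gripper's body presses on something with over 40 N, if the wrist force passes 120 N, or if a joint passes its speed limit or range.

ROBOT

A 6-joint arm with a two-finger parallel gripper is mounted at the origin on a cart in front of the work surface, level with it; the furniture and walls round the work are solid. World frame = base frame: x ahead of the robot, y to its left, z up, the work surface at z = 0. Lengths are in m, angles in rad, forces in N, time in s.
With the tool pointing down it reaches from about 0.375 to 0.925 m from the base axis. Payload 5.7 kg.
Tool frame: the origin (TCP) lies at the very end of the fingers, on their centre line; the grasp point (between the pads) lies 19 mm behind it; y points along the fingers, x is the direction in which the jaws open and shut, and the axes are right-handed (so a half turn about y gives the same grasp; the last joint's range is limited). The gripper opens to 88 mm and grips with 3 to 60 N. Pads are 20 mm wide; open, the fingers measure 115 mm over their backs; the gripper's body (75 mm by 178 mm) begins 61 mm behind the grasp point.
Start: joints at [-1.227, 0.359, 1.51, -0, 1.272, -0.115], TCP at [0.266, -0.538, 0.223] pointing down, gripper open.
Joint ranges: [-2.97, 2.97], [-1.01, 2.36], [0.21, 2.38], [-0.96, 4.11], [0.2, 2.71], [-2.98, 2.98]. Speed limits (rad/s): [2.39, 2.39, 3.14, 3.14, 3.14, 3.14].

INTERFACE

Orientations are given as a 3x3 rotation matrix whose columns are the frame's x, y, z axes.
In Python, from rig import bot gives the robot as it stands. The module is installed in compiled form; this text tells all that it offers.
- The arm moves only by the tool move_arm, never from a script. Its argument "rows" is a list of rows, each an object of numbers: "dx", "dy", "dz": the shift along the tool's x, y, z in m; "wx", "wy", "wz": the turn, a rotation vector about the tool's x, y, z in rad. In form: [{"dx": .., "dy": .., "dz": .., "wx": .., "wy": .., "wz": ..}, ...]. A call has 1 to 12 rows; each row shifts and turns the pose as measured when the row begins, along the tool's axes as they then stand; what a row does not reach is not made up. A row lasts 1/8 s, in which the tool goes at most 62.5 mm and 10.7 degrees, less where a joint would pass 70% of its speed; a pose out of reach is approached as far as the arm can. A call with a gripper value outside its range is refused whole. "claw" is the opening, from 0 (shut) to 1 (fully open), set as the call begins (left out, the last holds). The fingers move at their own pace and stop on an object; "grip_force" is the grip in N (left out, the last holds). Time passes only in rows, so rows that do not move let the fingers close. It gives the time, the measured TCP pose, the force and the opening at its end, in the units of the state.
- bot.get_state(): the state, without advancing time (a new reading comes with each control period).
- bot.read_camera(name): name is "scene" or "top" or "wrist"; returns the picture (400x640x3 uint8, red, green, blue); there is no depth.
- bot.get_calibration(name): a dict with "fx", "fy", "cx", "cy" (pixels), "rvec" (rotation vector, rad) and "tvec" (3), from world to camera coordinates, as OpenCV has them; the wrist camera has in their place "tool_from_camera" (4x4, takes a point from camera to tool coordinates, whose origin is the TCP and whose axes are the tool frame's). Camera axes: x right, y down, z forward; pixel columns grow to the right and rows downward; lengths in m; the calibration is good to about 2 mm. A picture is of the moment at which its call begins: read the wrist's pose just before it. get_calibration takes no time and is no camera call.
- bot.finish_job(): hands the job in, once; it reports no verdict.
Trained networks look in the newest picture that a camera, given by its name, has taken for a name from the list of things; names that differ only in an ending like _2 or _b are one class to them, and where a whole thing is asked for, a point or a joint stands for the part that bears it (a point fixed in the world has none). Each returns a list of dicts, best first, with "conf" (0 to 1); they miss things now and then, are a little off and sometimes report something else, mostly with a low value. They report only what shows in the picture. A call takes as long as a camera call.
- bot.look_for(camera, thing): "box" ([left, top, right, bottom] in pixels, round what is visible of it).
- bot.pinpoint(camera, thing): "centre" ([column, row] in pixels: a listed point, or the origin of a listed thing).
The state is a dict: "t": time; "joint_positions": joint angles; "joint_velocities": joint speeds; "tau": joint torques, N m; "position": TCP position; "ee_rot": TCP orientation; "wrist_force": force on the tool from outside, world axes, zero at the start; "moment": the same for the moment, N m; "finger_gap": finger opening in m.
Only numpy, scipy, OpenCV 4.12 (cv2) and the standard library are available. Lean on these libraries where they do the work, as an engineer would, in place of code of your own. Each camera call takes 0.05 s, during which the arm holds its last target.

## Working session

There is one attempt and no reset: what is moved stays moved. The work goes in short steps, Python scripts to look and compute and a tool call to move; the robot and the scene stay as the last step left them, time stands still between calls to the robot, and variables do not carry over. Pictures are saved under pics/ and viewed, and the job is handed in when it is done.

Besides the shell and the picture viewer there is one more tool, called after "Call:" as name([rows], argument=value, ...), one row to a line, values as JSON. move_arm: Moves the arm, as the interface text tells. Its arguments: {"type":"object","properties":{"rows":{"type":"array","items":{"type":"object","properties":{"dx":{"type":"number"},"dy":{"type":"number"},"dz":{"type":"number"},"wx":{"type":"number"},"wy":{"type":"number"},"wz":{"type":"number"}}}},"claw":{"type":"number"},"grip_force":{"type":"number"}},"required":["rows"]}

```bash
mkdir -p pics; cat > h.py <<'E'
import numpy as np, cv2
from rig import bot
def cal(n):
    c=bot.get_calibration(n); K=np.array([[c['fx'],0,c['cx']],[0,c['fy'],c['cy']],[0,0,1.]])
    if 'rvec' in c: R=cv2.Rodrigues(np.array(c['rvec'],float))[0]; t=np.array(c['tvec'],float).ravel()
    else:
        s=bot.get_state(); T=np.eye(4);T[:3,:3]=s['ee_rot'];T[:3,3]=s['position']
        M=np.linalg.inv(T@np.array(c['tool_from_camera'])); R=M[:3,:3];t=M[:3,3]
    return K,R,t
def proj(n,X):
    K,R,t=cal(n); p=K@(R@np.asarray(X,float)+t); return p[:2]/p[2]
def ray(n,uv):
    K,R,t=cal(n); d=R.T@np.linalg.solve(K,[uv[0],uv[1],1]); return -R.T@t,d/np.linalg.norm(d)
def tri(obs):
    A=np.zeros((3,3));b=np.zeros(3)
    for n,uv in obs:
        o,d=ray(n,uv);P=np.eye(3)-np.outer(d,d);A+=P;b+=P@o
    X=np.linalg.solve(A,b); return X,[np.round(proj(n,X)-uv,1).tolist() for n,uv in obs]
def snap(n,f):
    im=bot.read_camera(n); cv2.imwrite('pics/'+f,im[:,:,::-1]); return im
E
python3 - <<'E'
from h import *
snap('scene','s0.png');snap('top','t0.png')
D={}
for th in ['rod_knob','lever_grip','vial_cap_top','lever_pivot','stand']:
    for n in ['scene','top']:
        r=bot.pinpoint(n,th); print(th,n,[(np.round(a['centre'],1).tolist(),round(a['conf'],2)) for a in r[:2]])
        if r: D.setdefault(th,[]).append((n,np.array(r[0]['centre'])))
for th in D:
    if len(D[th])==2: print(th,tri(D[th]))
s=bot.get_state();print(s['t'],s['position'],s['ee_rot'],s['wrist_force'])
E
```

```text
rod_knob scene [([302.3, 177.4], 0.74)]
rod_knob top [([293.5, 197.4], 0.5), ([392.5, 174.1], 0.47)]
lever_grip scene [([333.0, 206.1], 0.82)]
lever_grip top [([305.5, 205.3], 0.63), ([311.9, 229.9], 0.61)]
vial_cap_top scene [([303.1, 232.1], 0.4)]
vial_cap_top top []
lever_pivot scene [([311.4, 204.0], 0.83), ([378.5, 191.1], 0.48)]
lever_pivot top [([302.8, 206.4], 0.64), ([382.3, 245.4], 0.55)]
stand scene [([302.9, 245.4], 0.86)]
stand top [([295.6, 208.2], 0.86)]
rod_knob (array([0.55318166, 0.16115388, 0.23372083]), [[-0.7, -0.1], [0.6, 0.3]])
lever_grip (array([0.52866755, 0.11229948, 0.14603196]), [[-9.9, -1.6], [7.9, 5.0]])
lever_pivot (array([0.53938471, 0.14130433, 0.14992278]), [[-0.2, -0.0], [0.1, 0.1]])
stand (array([ 0.54971356,  0.16646658, -0.00543521]), [[-1.3, -0.1], [1.0, 0.5]])
0.6 [ 0.26569336 -0.53792925  0.22265218] [[ 4.42864833e-01 -3.97476516e-05  8.96588389e-01]
 [-8.96588386e-01  6.23814633e-05  4.42864834e-01]
 [-7.35333328e-05 -9.99999997e-01 -8.01072651e-06]] [-0.48036592  0.69883969 -0.707964  ]
```

```bash
python3 - <<'E'
from h import *
for f,b,k in [('s0',(230,130,420,290),4),('t0',(230,140,400,270),4)]:
    im=cv2.imread(f'pics/{f}.png');x0,y0,x1,y1=b
    cv2.imwrite(f'pics/{f}c.png',cv2.resize(im[y0:y1,x0:x1],None,fx=k,fy=k,interpolation=cv2.INTER_CUBIC))
print(tri([('scene',(333,206.1)),('top',(311.9,229.9))]))
E
```

```text
(array([0.47101881, 0.11576435, 0.18878145]), [[-0.6, -0.1], [0.5, 0.3]])
```

View pics/s0.png

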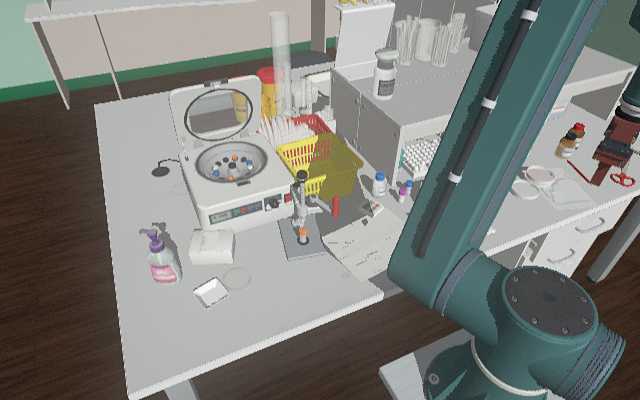

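View pics/t0.png

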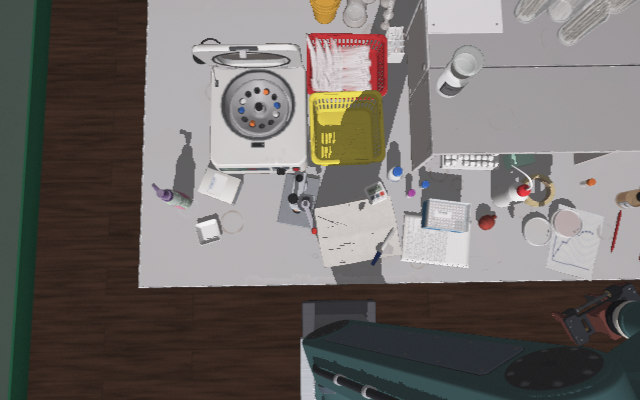

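```bash
echo
```

```text
(no output)
```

View pics/s0c.png

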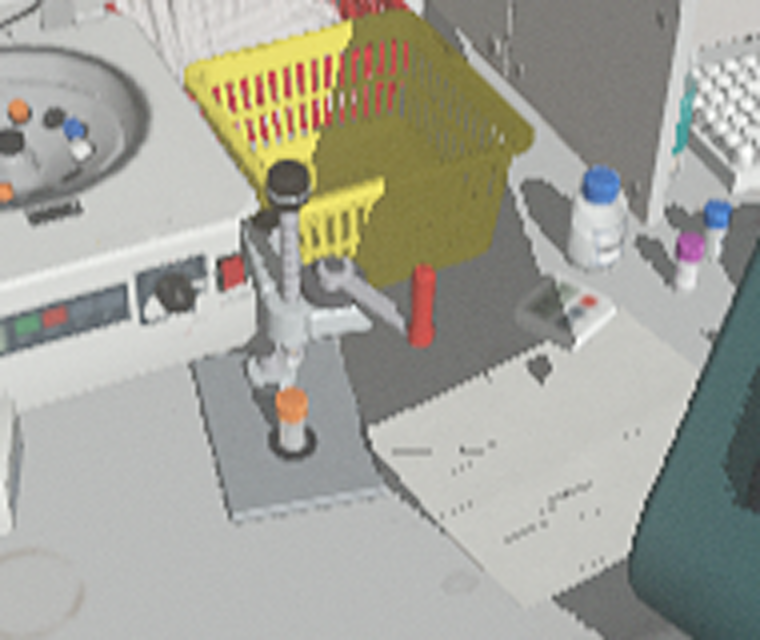

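View pics/t0c.png

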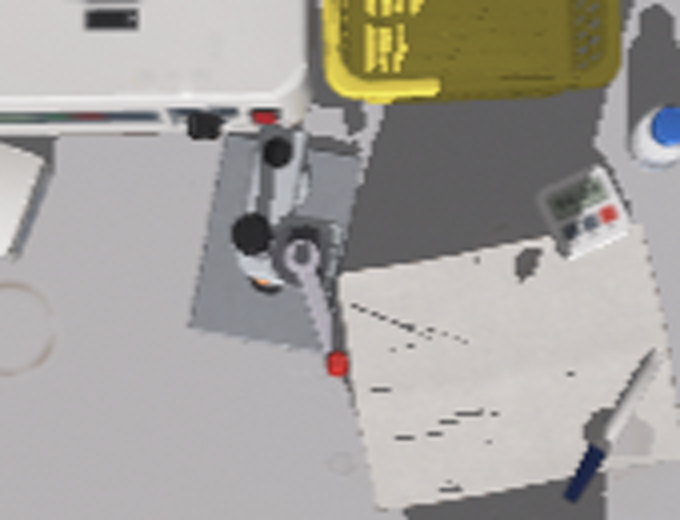

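Call:
move_arm([
  {"dy": -0.05},
  {"dx": -0.036,"dz": 0.039,"dy": -0.03},
  {"dx": -0.04,"dz": 0.043,"dy": -0.02},
  {"dx": -0.04,"dz": 0.043},
  {"dx": -0.04,"dz": 0.043},
  {"dx": -0.04,"dz": 0.043},
  {"dx": -0.04,"dz": 0.043},
  {"dx": -0.04,"dz": 0.043},
  {"dx": -0.04,"dz": 0.043},
  {"dx": -0.04,"dz": 0.043},
  {"dx": -0.04,"dz": 0.043},
  {"dx": -0.04,"dz": 0.043},
], claw=0, grip_force=20)

```text
invalid input at $.rows[0]: expected keys dx, dy, dz, wx, wy, wz
```

```bash
python3 - <<'E'
from h import *
s=bot.get_state();print(s['t'],s['position'],s['ee_rot'].round(3) if hasattr(s['ee_rot'],'round') else s['ee_rot'],s['wrist_force'],s['finger_gap'])
im=snap('wrist','w1.png')
for th in ['rod_knob','lever_grip','lever_pivot']:
    r=bot.pinpoint('wrist',th); print(th,[(np.round(a['centre'],1).tolist(),round(a['conf'],2)) for a in r[:2]])
for X in [(.553,.161,.234),(.471,.116,.195),(.539,.141,.15)]: print(proj('wrist',X))
E
```

```text
0.6 [ 0.26569336 -0.53792925  0.22265218] [[ 0.443 -0.     0.897]
 [-0.897  0.     0.443]
 [-0.    -1.    -0.   ]] [-0.48036592  0.69883969 -0.707964  ] 0.08781543519515542
rod_knob []
lever_grip []
lever_pivot []
[-10947.06638483 -11497.01430402]
[-1905.37881569 -1765.13045004]
[-1344.46156127 -1567.65878084]
```

View pics/w1.png

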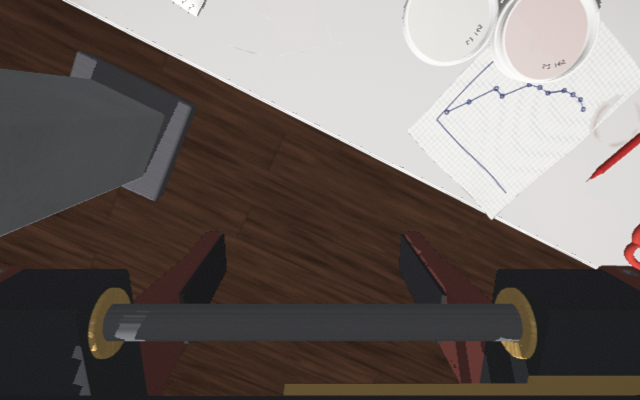

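The wrist view shows only the bench edge and the open fingers (the arm hasn't moved yet, since every row needs all six keys).

Call:
move_arm([
  {"dx": 0,"dy": -0.05,"dz": 0,"wx": 0,"wy": 0,"wz": 0},
  {"dx": -0.036,"dy": -0.03,"dz": 0.039,"wx": 0,"wy": 0,"wz": 0},
  {"dx": -0.04,"dy": -0.02,"dz": 0.043,"wx": 0,"wy": 0,"wz": 0},
  {"dx": -0.04,"dy": 0,"dz": 0.043,"wx": 0,"wy": 0,"wz": 0},
  {"dx": -0.04,"dy": 0,"dz": 0.043,"wx": 0,"wy": 0,"wz": 0},
  {"dx": -0.04,"dy": 0,"dz": 0.043,"wx": 0,"wy": 0,"wz": 0},
  {"dx": -0.04,"dy": 0,"dz": 0.043,"wx": 0,"wy": 0,"wz": 0},
  {"dx": -0.04,"dy": 0,"dz": 0.043,"wx": 0,"wy": 0,"wz": 0},
  {"dx": -0.04,"dy": 0,"dz": 0.043,"wx": 0,"wy": 0,"wz": 0},
  {"dx": -0.04,"dy": 0,"dz": 0.043,"wx": 0,"wy": 0,"wz": 0},
  {"dx": -0.04,"dy": 0,"dz": 0.043,"wx": 0,"wy": 0,"wz": 0},
  {"dx": -0.02,"dy": 0,"dz": 0.02,"wx": 0,"wy": 0,"wz": 0},
], claw=0, grip_force=20)

```text
t: 2.3
position: [0.4894, 0.0463, 0.328]
ee_rot: [[0.437, 0.01, 0.899], [-0.899, -0.003, 0.437], [0.007, -1.0, 0.007]]
wrist_force: [0.0, -0.3, -0.7]
finger_gap: 0.0006
```

```bash
python3 - <<'E'
from h import *
s=bot.get_state();print(s['t'],s['position'],np.round(s['ee_rot'],3),s['wrist_force'],s['finger_gap'])
im=snap('wrist','w2.png')
for th in ['rod_knob','lever_grip','lever_pivot']:
    r=bot.pinpoint('wrist',th); print(th,[(np.round(a['centre'],1).tolist(),round(a['conf'],2)) for a in r[:2]])
for X in [(.553,.161,.234),(.471,.116,.195),(.539,.141,.15)]: print(proj('wrist',X))
E
```

```text
2.3 [0.48937157 0.04631091 0.32801179] [[ 0.437  0.01   0.899]
 [-0.899 -0.003  0.437]
 [ 0.007 -1.     0.007]] [ 0.04892466 -0.32659315 -0.68093668] 0.0005696524711170755
rod_knob [([189.9, 52.3], 0.72)]
lever_grip [([234.9, 182.7], 0.71)]
lever_pivot [([253.4, 91.5], 0.87)]
[197.03457473  46.83044475]
[226.0274036  171.92897127]
[240.1184982   86.87905111]
```

View pics/w2.png

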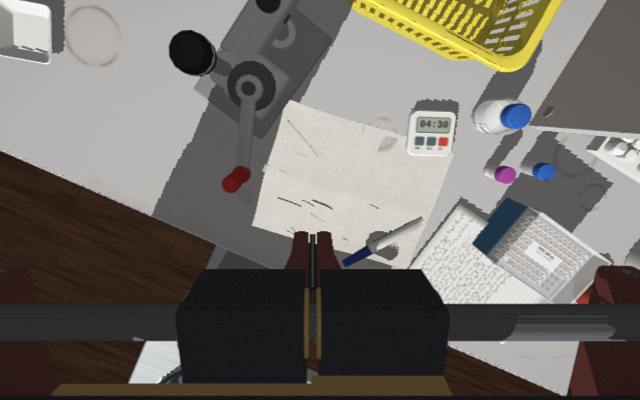

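The wrist view shows the knob at (190,52), the lever pivot at (252,91) and the red handle at (235,180). The closed fingertips are at (312,235).

```bash
python3 - <<'E'
from h import *
for k,a,b,w in [('knob',(302.3,177.4),(293.5,197.4),(190,52.3)),('grip',(333,206.1),(312.9,230),(235.5,181)),('piv',(311.4,204),(302.8,206.4),(253,91.5))]:
    o=[('scene',a),('top',b),('wrist',w)]
    print(k,tri(o)); print(tri(o[:1]+o[2:]), tri(o[1:]))
def onz(n,uv,z):
    o,d=ray(n,uv); return o+d*(z-o[2])/d[2]
print('piv z.15',[onz(n,u,.15).round(4) for n,u in [('scene',(311.4,204)),('top',(302.8,206.4)),('wrist',(253,91.5))]])
print('grip z.199',[onz(n,u,.199).round(4) for n,u in [('scene',(333,206.1)),('top',(312.9,230)),('wrist',(235.5,181))]])
E
```

```text
knob (array([0.55004462, 0.16213657, 0.23715832]), [[-0.6, -0.4], [0.2, 1.4], [2.4, -2.8]])
(array([0.54741043, 0.16219295, 0.23804471]), [[-0.2, -0.1], [0.5, 0.7]]) (array([0.55002798, 0.16091226, 0.24650499]), [[0.5, 0.9], [-0.6, -4.2]])
grip (array([0.4690864 , 0.1117026 , 0.18937739]), [[1.3, -0.2], [1.0, 0.8], [-4.3, -6.2]])
(array([0.46778367, 0.1104865 , 0.18926523]), [[2.0, 0.0], [-3.5, -4.3]]) (array([0.46956467, 0.10973227, 0.19874752]), [[1.7, 0.5], [-4.3, -3.6]])
piv (array([0.54124832, 0.13682539, 0.14478781]), [[1.1, 0.6], [1.8, -0.4], [-6.8, -4.5]])
(array([0.54274426, 0.13393593, 0.14339602]), [[1.9, 0.3], [-3.1, -4.5]]) (array([0.54202646, 0.13991339, 0.10030882]), [[1.2, 1.0], [-1.8, -4.1]])
piv z.15 [array([0.5391, 0.141 , 0.15  ]), array([0.5396, 0.1417, 0.15  ]), array([0.5405, 0.1286, 0.15  ])]
grip z.199 [array([0.4602, 0.1201, 0.199 ]), array([0.4709, 0.1142, 0.199 ]), array([0.4683, 0.1052, 0.199 ])]
```

Call:
move_arm([
  {"dx": -0.026,"dy": 0,"dz": 0.035,"wx": 0,"wy": 0,"wz": 0},
  {"dx": -0.026,"dy": 0.01,"dz": 0.035,"wx": 0,"wy": 0,"wz": 0},
  {"dx": -0.025,"dy": 0.02,"dz": 0.035,"wx": 0,"wy": 0,"wz": 0},
  {"dx": 0,"dy": 0.015,"dz": 0,"wx": 0,"wy": 0,"wz": 0},
  {"dx": 0,"dy": 0,"dz": 0,"wx": 0,"wy": 0,"wz": 0},
])

```text
t: 3.12
position: [0.5513, 0.1514, 0.2821]
ee_rot: [[0.427, 0.009, 0.904], [-0.904, -0.009, 0.427], [0.012, -1.0, 0.005]]
wrist_force: [-0.0, -0.2, -0.2]
finger_gap: 0.0005
```

```bash
python3 - <<'E'
from h import *
s=bot.get_state();print(s['t'],s['position'],np.round(s['ee_rot'],3),s['wrist_force'],s['finger_gap'])
im=snap('wrist','w3.png');im=snap('scene','s3.png')
for th in ['rod_knob','lever_grip','lever_pivot']:
    r=bot.pinpoint('wrist',th); print(th,[(np.round(a['centre'],1).tolist(),round(a['conf'],2)) for a in r[:2]])
for X in [(.55,.161,.237),(.469,.111,.195),(.54,.137,.15),s['position']]: print(proj('wrist',X))
im=cv2.imread('pics/s3.png')[130:290,230:420];cv2.imwrite('pics/s3c.png',cv2.resize(im,None,fx=4,fy=4,interpolation=cv2.INTER_CUBIC))
E
```

```text
3.125 [0.55128714 0.15143435 0.28214749] [[ 0.427  0.009  0.904]
 [-0.904 -0.009  0.427]
 [ 0.012 -1.     0.005]] [-0.04784573 -0.16063999 -0.17092764] 0.0004769520529799286
rod_knob [([291.9, 217.6], 0.75)]
lever_grip []
lever_pivot [([326.0, 206.5], 0.89), ([542.2, 241.1], 0.21)]
[296.84945944 219.14254416]
[312.70600252 313.37891892]
[319.71540302 209.71714274]
[312.21207675 251.75471631]
```

View pics/w3.png

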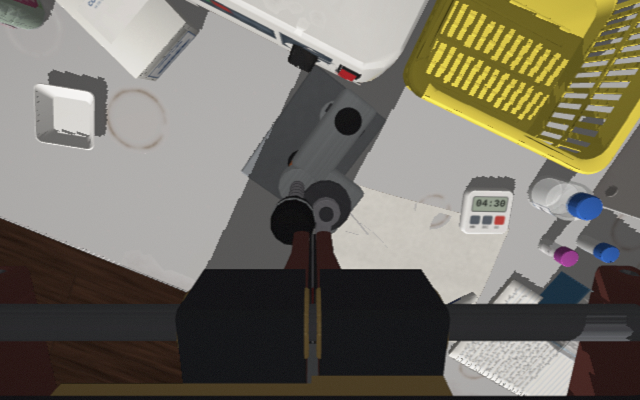

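View pics/s3c.png

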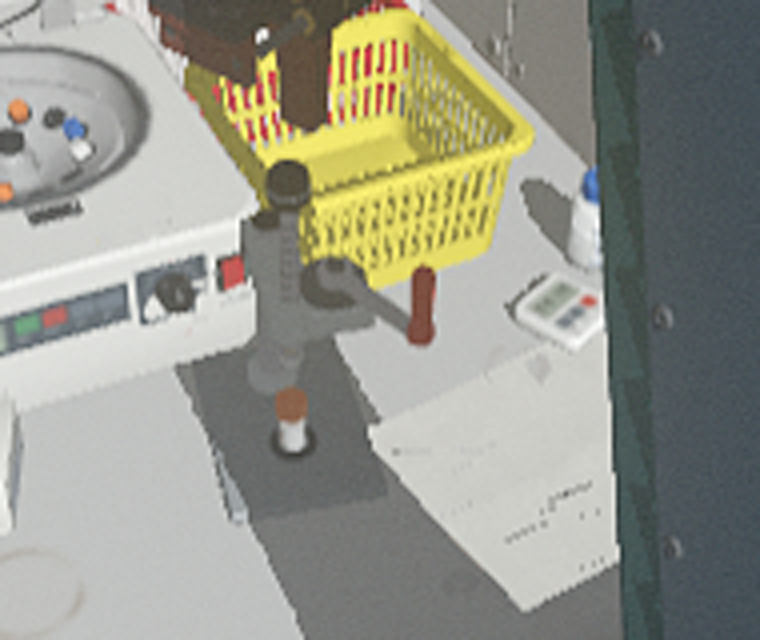

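The wrist view puts the knob centre at (292,218), about 12 mm left of the fingertip. In the scene view the foot is well above the cap at (290,395).

Call:
move_arm([
  {"dx": -0.012,"dy": 0,"dz": 0.003,"wx": 0,"wy": 0,"wz": 0},
  {"dx": 0,"dy": 0.01,"dz": 0,"wx": 0,"wy": 0,"wz": 0},
  {"dx": 0,"dy": 0.01,"dz": 0,"wx": 0,"wy": 0,"wz": 0},
  {"dx": 0,"dy": 0.008,"dz": 0,"wx": 0,"wy": 0,"wz": 0},
  {"dx": 0,"dy": 0.006,"dz": 0,"wx": 0,"wy": 0,"wz": 0},
  {"dx": 0,"dy": 0.006,"dz": 0,"wx": 0,"wy": 0,"wz": 0},
])

```text
t: 4.12
position: [0.5509, 0.1648, 0.2433]
ee_rot: [[0.427, 0.016, 0.904], [-0.904, -0.007, 0.427], [0.013, -1.0, 0.012]]
wrist_force: [-1.4, 1.1, 3.2]
finger_gap: 0.0005
```

Call:
move_arm([
  {"dx": 0,"dy": 0.005,"dz": 0,"wx": 0,"wy": 0,"wz": 0},
  {"dx": 0,"dy": 0.005,"dz": 0,"wx": 0,"wy": 0,"wz": 0},
  {"dx": 0,"dy": 0.004,"dz": 0,"wx": 0,"wy": 0,"wz": 0},
])

```text
t: 4.5
position: [0.5509, 0.1648, 0.2284]
ee_rot: [[0.427, 0.016, 0.904], [-0.904, -0.007, 0.427], [0.013, -1.0, 0.011]]
wrist_force: [-0.6, -0.7, 3.7]
finger_gap: 0.0003
```

```bash
python3 - <<'E'
from h import *
s=bot.get_state();print(s['t'],s['position'],s['wrist_force'])
snap('scene','s4.png')
im=cv2.imread('pics/s4.png')[150:260,265:365];cv2.imwrite('pics/s4c.png',cv2.resize(im,None,fx=5,fy=5,interpolation=cv2.INTER_CUBIC))
E
```

```text
4.5 [0.5508806  0.16481321 0.22840554] [-0.63898756 -0.74245878  3.66437888]
```

View pics/s4c.png

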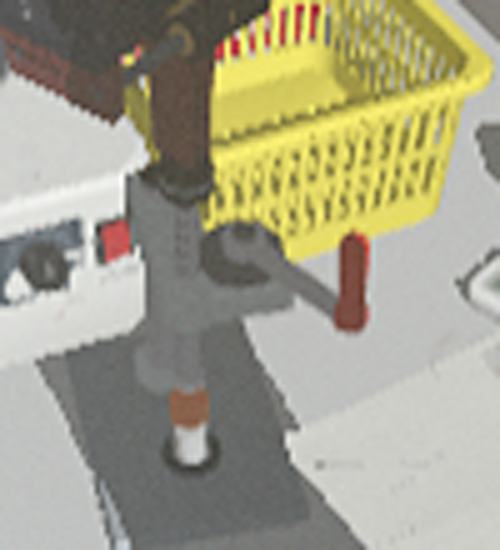

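The fingertips sit on the knob and the foot is close above the orange cap at (190,395 in the crop). I'll creep from here.

Call:
move_arm([
  {"dx": 0,"dy": 0.001,"dz": 0,"wx": 0,"wy": 0,"wz": 0},
  {"dx": 0,"dy": 0.001,"dz": 0,"wx": 0,"wy": 0,"wz": 0},
])

```text
t: 4.8
position: [0.5509, 0.1648, 0.2259]
ee_rot: [[0.427, 0.015, 0.904], [-0.904, -0.007, 0.427], [0.013, -1.0, 0.011]]
wrist_force: [-1.2, 0.2, 2.4]
finger_gap: 0.0005
```

Call:
move_arm([
  {"dx": 0,"dy": 0.001,"dz": 0,"wx": 0,"wy": 0,"wz": 0},
  {"dx": 0,"dy": 0.001,"dz": 0,"wx": 0,"wy": 0,"wz": 0},
])

```text
t: 5.05
position: [0.5509, 0.1648, 0.224]
ee_rot: [[0.427, 0.016, 0.904], [-0.904, -0.007, 0.427], [0.013, -1.0, 0.011]]
wrist_force: [-0.6, 0.8, 2.2]
finger_gap: 0.0005
```

Call:
move_arm([
  {"dx": 0,"dy": 0.0006,"dz": 0,"wx": 0,"wy": 0,"wz": 0},
  {"dx": 0,"dy": 0.0006,"dz": 0,"wx": 0,"wy": 0,"wz": 0},
])

```text
t: 5.3
position: [0.5509, 0.1648, 0.2227]
ee_rot: [[0.427, 0.016, 0.904], [-0.904, -0.007, 0.427], [0.013, -1.0, 0.011]]
wrist_force: [-1.1, 0.5, 1.8]
finger_gap: 0.0006
```

Call:
move_arm([
  {"dx": 0,"dy": 0.0006,"dz": 0,"wx": 0,"wy": 0,"wz": 0},
  {"dx": 0,"dy": 0.0006,"dz": 0,"wx": 0,"wy": 0,"wz": 0},
])

```text
t: 5.55
position: [0.5509, 0.1648, 0.2215]
ee_rot: [[0.427, 0.016, 0.904], [-0.904, -0.007, 0.427], [0.013, -1.0, 0.011]]
wrist_force: [-0.2, 0.5, 2.9]
finger_gap: 0.0006
```

Call:
move_arm([
  {"dx": 0,"dy": 0.0006,"dz": 0,"wx": 0,"wy": 0,"wz": 0},
  {"dx": 0,"dy": 0.0006,"dz": 0,"wx": 0,"wy": 0,"wz": 0},
])

```text
t: 5.8
position: [0.5509, 0.1648, 0.2201]
ee_rot: [[0.427, 0.016, 0.904], [-0.904, -0.007, 0.427], [0.013, -1.0, 0.011]]
wrist_force: [-1.0, 0.9, 1.3]
finger_gap: 0.0008
```

Call:
move_arm([
  {"dx": 0,"dy": 0.0006,"dz": 0,"wx": 0,"wy": 0,"wz": 0},
  {"dx": 0,"dy": 0.0006,"dz": 0,"wx": 0,"wy": 0,"wz": 0},
])

```text
t: 6.05
position: [0.5509, 0.1648, 0.2189]
ee_rot: [[0.427, 0.015, 0.904], [-0.904, -0.007, 0.427], [0.013, -1.0, 0.011]]
wrist_force: [-1.2, 0.7, 2.6]
finger_gap: 0.0006
```

```bash
python3 - <<'E'
from h import *
s=bot.get_state();print(s['t'],s['position'],s['wrist_force'])
snap('scene','s5.png')
im=cv2.imread('pics/s5.png')[205:250,285:325];cv2.imwrite('pics/s5c.png',cv2.resize(im,None,fx=12,fy=12,interpolation=cv2.INTER_CUBIC))
E
```

```text
6.05 [0.55092351 0.16476684 0.21887275] [-1.20637987  0.71052777  2.60579456]
```

View pics/s5c.png

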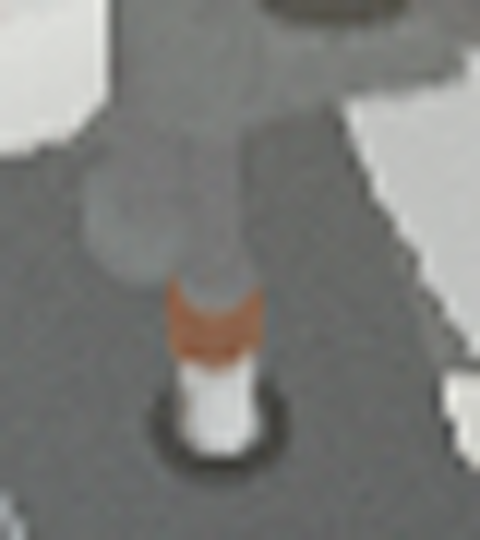

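The foot now overlaps the cap's far rim, with its lower edge at about row 310 of the crop, so it is nearly there.

Call:
move_arm([
  {"dx": 0,"dy": 0.0006,"dz": 0,"wx": 0,"wy": 0,"wz": 0},
  {"dx": 0,"dy": 0.0005,"dz": 0,"wx": 0,"wy": 0,"wz": 0},
])

```text
t: 6.35
position: [0.5509, 0.1648, 0.2176]
ee_rot: [[0.427, 0.015, 0.904], [-0.904, -0.007, 0.427], [0.013, -1.0, 0.011]]
wrist_force: [-0.9, 1.7, 0.9]
finger_gap: 0.0006
```

Call:
move_arm([
  {"dx": 0,"dy": 0.0006,"dz": 0,"wx": 0,"wy": 0,"wz": 0},
  {"dx": 0,"dy": 0.0005,"dz": 0,"wx": 0,"wy": 0,"wz": 0},
])

```text
t: 6.6
position: [0.551, 0.1648, 0.217]
ee_rot: [[0.427, 0.016, 0.904], [-0.904, -0.007, 0.427], [0.013, -1.0, 0.011]]
wrist_force: [-3.5, 0.2, 7.7]
finger_gap: 0.0002
```

Call:
move_arm([
  {"dx": 0,"dy": 0.0005,"dz": 0,"wx": 0,"wy": 0,"wz": 0},
  {"dx": 0,"dy": 0.0005,"dz": 0,"wx": 0,"wy": 0,"wz": 0},
])

```text
t: 6.85
position: [0.551, 0.1648, 0.217]
ee_rot: [[0.427, 0.016, 0.904], [-0.904, -0.007, 0.427], [0.013, -1.0, 0.012]]
wrist_force: [-2.8, -0.0, 6.4]
finger_gap: 0.0005
```

Contact at z=0.217: the push rose from about 2.3 N to 7 N. I'll hold briefly, then lift off.

Call:
move_arm([
  {"dx": 0,"dy": 0.0005,"dz": 0,"wx": 0,"wy": 0,"wz": 0},
  {"dx": 0,"dy": 0.0005,"dz": 0,"wx": 0,"wy": 0,"wz": 0},
  {"dx": 0,"dy": 0.0005,"dz": 0,"wx": 0,"wy": 0,"wz": 0},
])

```text
t: 7.22
position: [0.551, 0.1648, 0.217]
ee_rot: [[0.427, 0.017, 0.904], [-0.904, -0.006, 0.427], [0.013, -1.0, 0.013]]
wrist_force: [-2.8, 0.2, 6.3]
finger_gap: 0.0005
```

Call:
move_arm([
  {"dx": 0,"dy": -0.005,"dz": 0,"wx": 0,"wy": 0,"wz": 0},
  {"dx": 0,"dy": -0.025,"dz": 0,"wx": 0,"wy": 0,"wz": 0},
  {"dx": 0,"dy": -0.03,"dz": 0,"wx": 0,"wy": 0,"wz": 0},
])

```text
t: 7.6
position: [0.5487, 0.1644, 0.2757]
ee_rot: [[0.427, 0.012, 0.904], [-0.904, -0.008, 0.427], [0.013, -1.0, 0.007]]
wrist_force: [0.4, 0.1, 0.0]
finger_gap: 0.0007
```

Call:
move_arm([
  {"dx": -0.006,"dy": 0,"dz": -0.031,"wx": 0,"wy": 0,"wz": 0},
  {"dx": -0.006,"dy": 0,"dz": -0.031,"wx": 0,"wy": 0,"wz": 0},
  {"dx": -0.006,"dy": 0.01,"dz": -0.03,"wx": 0,"wy": 0,"wz": 0},
  {"dx": 0,"dy": 0.015,"dz": 0,"wx": 0,"wy": 0,"wz": 0},
  {"dx": 0,"dy": 0,"dz": 0,"wx": 0,"wy": 0,"wz": 0},
])

```text
t: 8.22
position: [0.4604, 0.1406, 0.2519]
ee_rot: [[0.426, 0.022, 0.904], [-0.904, -0.008, 0.427], [0.017, -1.0, 0.016]]
wrist_force: [0.3, -0.3, -0.4]
finger_gap: 0.0003
```

```bash
python3 - <<'E'
from h import *
s=bot.get_state();print(s['t'],s['position'],np.round(s['ee_rot'],3),s['wrist_force'],s['finger_gap'])
im=snap('wrist','w6.png');im=snap('scene','s6.png')
for n in ['wrist','scene']:
  for th in ['lever_grip','lever_pivot','rod_knob']:
    r=bot.pinpoint(n,th); print(n,th,[(np.round(a['centre'],1).tolist(),round(a['conf'],2)) for a in r[:2]])
  for X in [(.469,.111,.195),(.54,.137,.15),s['position']]: print(proj(n,X))
im=cv2.imread('pics/s6.png')[130:290,230:420];cv2.imwrite('pics/s6c.png',cv2.resize(im,None,fx=4,fy=4,interpolation=cv2.INTER_CUBIC))
E
```

```text
8.225 [0.4604407  0.14060563 0.25185515] [[ 0.426  0.022  0.904]
 [-0.904 -0.008  0.427]
 [ 0.017 -1.     0.016]] [ 0.3348514  -0.33331341 -0.39025211] 0.00028234190876152304
wrist lever_grip [([355.7, 225.1], 0.75)]
wrist lever_pivot [([365.6, 107.9], 0.58)]
wrist rod_knob [([338.3, 71.2], 0.72)]
[355.75933156 224.80006308]
[359.61586006 109.19495473]
[311.50027028 251.27380113]
scene lever_grip [([338.7, 206.3], 0.6), ([381.2, 190.9], 0.6)]
scene lever_pivot [([311.0, 201.3], 0.72), ([209.5, 296.8], 0.46)]
scene rod_knob [([300.7, 188.7], 0.53)]
[334.64934651 204.09475014]
[312.63949818 203.36104039]
[325.78184633 191.31284466]
```

View pics/w6.png

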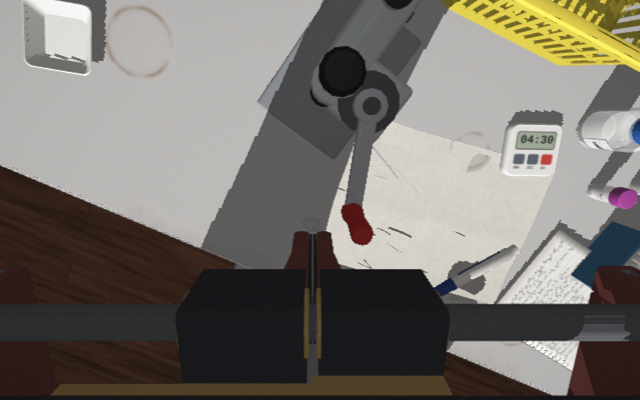

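View pics/s6c.png

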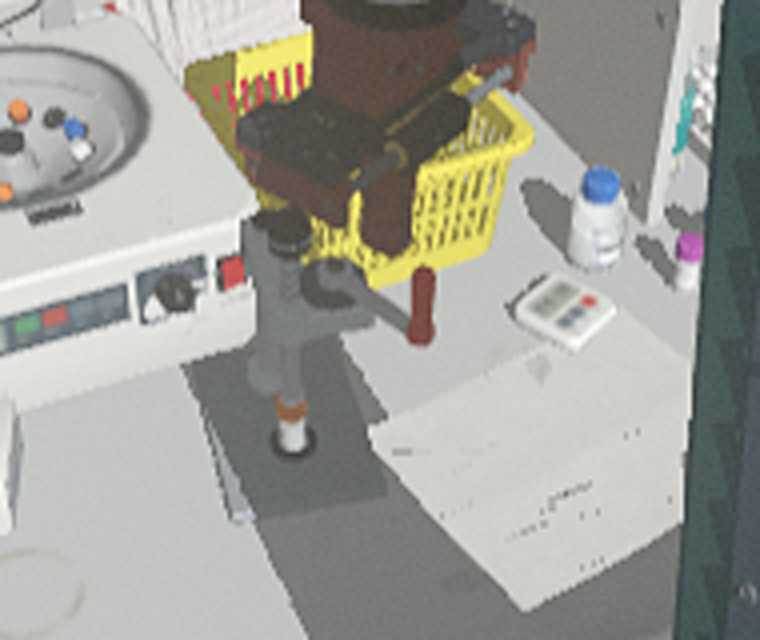

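The foot is on the cap, with no gap visible in the scene view. The handle at (356,225) in the wrist view matches my estimate exactly, so I'll descend beside it.

Call:
move_arm([
  {"dx": 0,"dy": 0.02,"dz": -0.003,"wx": 0,"wy": 0,"wz": 0},
  {"dx": 0,"dy": 0.025,"dz": -0.002,"wx": 0,"wy": 0,"wz": 0},
  {"dx": 0,"dy": 0.02,"dz": 0,"wx": 0,"wy": 0,"wz": 0},
  {"dx": 0.006,"dy": 0,"dz": 0,"wx": 0,"wy": 0,"wz": 0},
  {"dx": 0.004,"dy": 0,"dz": 0,"wx": 0,"wy": 0,"wz": 0},
  {"dx": 0.004,"dy": 0,"dz": 0,"wx": 0,"wy": 0,"wz": 0},
])

```text
t: 9.38
position: [0.4668, 0.1254, 0.1891]
ee_rot: [[0.427, 0.028, 0.904], [-0.904, -0.007, 0.427], [0.018, -1.0, 0.022]]
wrist_force: [-1.9, 0.9, -1.3]
finger_gap: 0.0004
```

```bash
python3 - <<'E'
from h import *
s=bot.get_state();print(s['t'],s['position'],np.round(s['joint_positions'],2),s['wrist_force'])
snap('scene','s7.png')
im=cv2.imread('pics/s7.png')[150:260,265:365];cv2.imwrite('pics/s7c.png',cv2.resize(im,None,fx=5,fy=5,interpolation=cv2.INTER_CUBIC))
E
```

```text
9.375 [0.46679419 0.12541634 0.18905294] [ 0.13  0.21  1.82 -0.01  1.08  1.26] [-1.90277113  0.87193294 -1.26356788]
```

View pics/s7c.png

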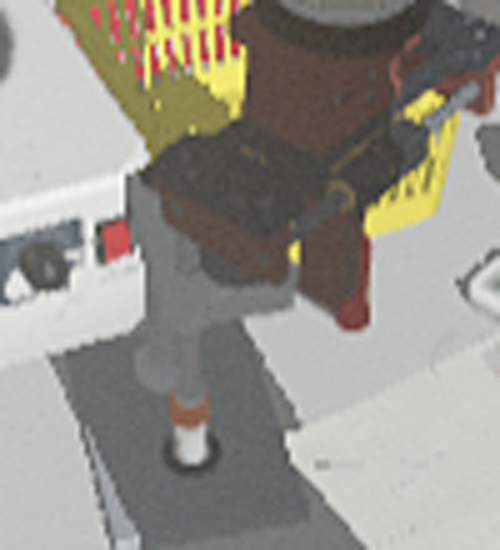

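Call:
move_arm([
  {"dx": 0.012,"dy": 0,"dz": -0.001,"wx": 0,"wy": -0.12,"wz": 0},
  {"dx": 0.012,"dy": 0,"dz": -0.001,"wx": 0,"wy": -0.15,"wz": 0},
  {"dx": 0.012,"dy": 0,"dz": -0.001,"wx": 0,"wy": -0.15,"wz": 0},
])

```text
t: 9.8
position: [0.4813, 0.0932, 0.1903]
ee_rot: [[0.767, 0.024, 0.642], [-0.642, -0.006, 0.767], [0.022, -1.0, 0.011]]
wrist_force: [-2.4, 0.9, -2.3]
finger_gap: 0.0003
```

```bash
cat > st.py <<'E'
from h import *
s=bot.get_state();p=np.array(s['position']);R=np.array(s['ee_rot'])
r=p[:2]-[.541,.135]; x=R[:2,0];z=R[:2,2]
print('t',round(s['t'],2),'p',p.round(4),'rel along x,z',(r@x).round(4),(r@z).round(4),'x yaw',np.degrees(np.arctan2(x[1],x[0])).round(1),'tangent yaw', (np.degrees(np.arctan2(r[1],r[0]))+90+np.degrees(np.arcsin(.018/np.hypot(*r)))).round(1),'F tool',(R.T@np.array(s['wrist_force'])).round(1))
E
python3 st.py
```

```text
t 9.8 p [0.4813 0.0932 0.1903] rel along x,z -0.0189 -0.0704 x yaw -39.9 tangent yaw -40.7 F tool [-2.5  2.2 -0.9]
```

Call:
move_arm([
  {"dx": 0.008,"dy": 0,"dz": -0.005,"wx": 0,"wy": -0.1,"wz": 0},
  {"dx": 0.008,"dy": 0,"dz": -0.004,"wx": 0,"wy": -0.1,"wz": 0},
])

```text
t: 10.05
position: [0.4884, 0.077, 0.1912]
ee_rot: [[0.882, 0.023, 0.471], [-0.471, -0.003, 0.882], [0.022, -1.0, 0.008]]
wrist_force: [-2.1, 3.6, -1.6]
finger_gap: 0.0005
```

```bash
python3 st.py
```

```text
t 10.05 p [0.4884 0.077  0.1912] rel along x,z -0.0191 -0.076 x yaw -28.1 tangent yaw -28.9 F tool [-3.6  1.5  2.2]
```

Call:
move_arm([
  {"dx": 0.008,"dy": 0,"dz": -0.003,"wx": 0,"wy": -0.1,"wz": 0},
  {"dx": 0.006,"dy": 0,"dz": -0.001,"wx": 0,"wy": -0.07,"wz": 0},
])

```text
t: 10.3
position: [0.4971, 0.0679, 0.1916]
ee_rot: [[0.951, 0.019, 0.31], [-0.31, -0.0, 0.951], [0.018, -1.0, 0.006]]
wrist_force: [-4.5, 1.1, -0.4]
finger_gap: 0.0005
```

```bash
python3 st.py
```

```text
t 10.3 p [0.4971 0.0679 0.1916] rel along x,z -0.0209 -0.0774 x yaw -18.1 tangent yaw -20.2 F tool [-4.6  0.4 -0.3]
```

Call:
move_arm([
  {"dx": 0.006,"dy": 0,"dz": -0.001,"wx": 0,"wy": -0.06,"wz": 0},
  {"dx": 0.005,"dy": 0,"dz": -0.001,"wx": 0,"wy": -0.05,"wz": 0},
])

```text
t: 10.55
position: [0.5038, 0.0634, 0.1916]
ee_rot: [[0.98, 0.012, 0.201], [-0.201, 0.002, 0.98], [0.012, -1.0, 0.004]]
wrist_force: [-4.6, 1.2, 0.4]
finger_gap: 0.0006
```

```bash
python3 st.py
```

```text
t 10.55 p [0.5038 0.0634 0.1916] rel along x,z -0.0221 -0.0776 x yaw -11.6 tangent yaw -14.6 F tool [-4.7 -0.5  0.3]
```

Call:
move_arm([
  {"dx": 0.006,"dy": 0,"dz": -0.0005,"wx": 0,"wy": -0.05,"wz": 0},
  {"dx": 0.005,"dy": 0,"dz": 0,"wx": 0,"wy": -0.05,"wz": 0},
])

```text
t: 10.8
position: [0.5104, 0.0601, 0.1916]
ee_rot: [[0.995, 0.004, 0.098], [-0.098, 0.0, 0.995], [0.004, -1.0, 0.001]]
wrist_force: [-5.6, -2.9, 2.4]
finger_gap: 0.0005
```

```bash
python3 st.py
```

```text
t 10.8 p [0.5104 0.0601 0.1916] rel along x,z -0.0231 -0.0776 x yaw -5.6 tangent yaw -9.4 F tool [-5.3 -2.4 -3.5]
```

```bash
python3 - <<'E'
from h import *
snap('scene','s8.png');snap('wrist','w8.png')
im=cv2.imread('pics/s8.png')[150:260,265:365];cv2.imwrite('pics/s8c.png',cv2.resize(im,None,fx=5,fy=5,interpolation=cv2.INTER_CUBIC))
E
```

```text
(no output)
```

View pics/s8c.png

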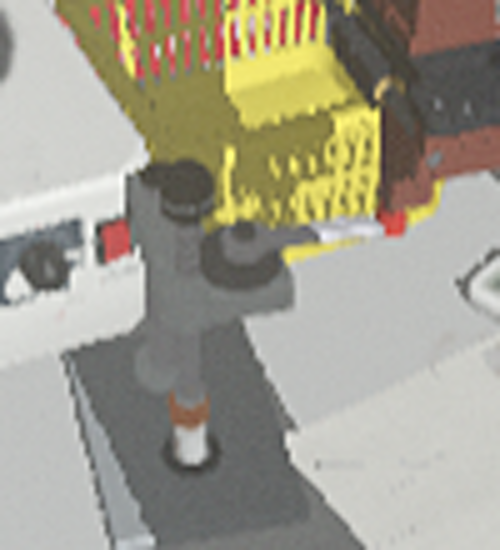

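View pics/w8.png

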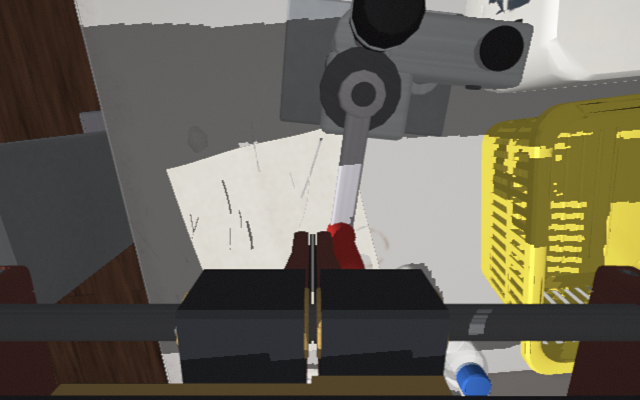

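The handle sits flush against the fingers at (340,245) in the wrist view, and the foot is still on the cap. I'll keep pushing to the end stop.

Call:
move_arm([
  {"dx": 0.005,"dy": 0,"dz": 0,"wx": 0,"wy": -0.05,"wz": 0},
  {"dx": 0.004,"dy": 0,"dz": 0,"wx": 0,"wy": -0.04,"wz": 0},
])

```text
t: 11.15
position: [0.5126, 0.0583, 0.1914]
ee_rot: [[1.0, -0.009, 0.006], [-0.006, -0.001, 1.0], [-0.009, -1.0, -0.001]]
wrist_force: [-12.8, 0.2, 10.6]
finger_gap: 0.0005
```

```bash
python3 st.py
```

```text
t 11.15 p [0.5126 0.0583 0.1914] rel along x,z -0.028 -0.0769 x yaw -0.4 tangent yaw -7.6 F tool [-12.9 -10.5   0.1]
```

Call:
move_arm([
  {"dx": 0.004,"dy": -0.0005,"dz": 0,"wx": 0,"wy": 0,"wz": 0},
  {"dx": 0.005,"dy": -0.0005,"dz": 0,"wx": 0,"wy": 0,"wz": 0},
])

```text
t: 11.4
position: [0.5123, 0.0583, 0.1917]
ee_rot: [[1.0, -0.027, 0.006], [-0.006, -0.001, 1.0], [-0.027, -1.0, -0.001]]
wrist_force: [-12.9, 0.1, 5.6]
finger_gap: 0.0007
```

```bash
python3 st.py
```

```text
t 11.4 p [0.5123 0.0583 0.1917] rel along x,z -0.0283 -0.0769 x yaw -0.3 tangent yaw -7.8 F tool [-13.1  -5.3   0. ]
```

Call:
move_arm([
  {"dx": 0.01,"dy": -0.0005,"dz": 0,"wx": 0,"wy": 0,"wz": 0.02},
  {"dx": 0.012,"dy": -0.0005,"dz": 0,"wx": 0,"wy": 0,"wz": 0.02},
])

```text
t: 11.65
position: [0.5114, 0.0579, 0.1917]
ee_rot: [[0.994, -0.112, 0.005], [-0.005, -0.002, 1.0], [-0.112, -0.994, -0.003]]
wrist_force: [-35.5, -0.2, 30.8]
finger_gap: 0.0005
```

```bash
python3 st.py
```

```text
t 11.65 p [0.5114 0.0579 0.1917] rel along x,z -0.029 -0.0773 x yaw -0.3 tangent yaw -8.4 F tool [-38.7 -26.6  -0.5]
```

38 N with no further motion means the end stop is reached. Backing off now.

Call:
move_arm([
  {"dx": -0.01,"dy": 0,"dz": 0,"wx": 0,"wy": 0,"wz": 0},
  {"dx": -0.02,"dy": 0,"dz": 0,"wx": 0,"wy": 0,"wz": -0.11},
  {"dx": -0.02,"dy": 0,"dz": 0,"wx": 0,"wy": 0,"wz": 0},
  {"dx": 0,"dy": -0.05,"dz": -0.01,"wx": 0,"wy": 0,"wz": 0},
  {"dx": 0,"dy": -0.05,"dz": -0.03,"wx": 0,"wy": 0,"wz": 0},
  {"dx": -0.03,"dy": 0,"dz": -0.04,"wx": 0,"wy": 0,"wz": 0},
  {"dx": 0,"dy": 0,"dz": 0,"wx": 0,"wy": 0,"wz": 0},
])

```text
t: 12.52
position: [0.4298, -0.0248, 0.3023]
ee_rot: [[1.0, -0.001, 0.004], [-0.004, -0.005, 1.0], [-0.001, -1.0, -0.005]]
wrist_force: [-0.5, 0.0, -0.5]
finger_gap: 0.0004
```

```bash
python3 st.py; python3 - <<'E'
from h import *
snap('scene','s9.png');snap('wrist','w9.png');snap('top','t9.png')
D=[]
for n in ['scene','wrist','top']:
  for th in ['lever_grip','lever_pivot','rod_knob','vial_cap_top']:
    r=bot.pinpoint(n,th); print(n,th,[(np.round(a['centre'],1).tolist(),round(a['conf'],2)) for a in r[:2]])
im=cv2.imread('pics/s9.png')[150:260,265:365];cv2.imwrite('pics/s9c.png',cv2.resize(im,None,fx=5,fy=5,interpolation=cv2.INTER_CUBIC))
E
```

```text
t 12.53 p [ 0.4298 -0.0248  0.3023] rel along x,z -0.1106 -0.1602 x yaw -0.2 tangent yaw -29.5 F tool [-0.5  0.5  0. ]
scene lever_grip [([341.4, 186.7], 0.63)]
scene lever_pivot [([314.2, 202.9], 0.91)]
scene rod_knob [([303.8, 188.7], 0.77)]
scene vial_cap_top [([301.3, 230.9], 0.6)]
wrist lever_grip [([447.4, 91.6], 0.68)]
wrist lever_pivot []
wrist rod_knob [([411.4, 0.0], 0.28), ([418.7, 270.2], 0.28)]
wrist vial_cap_top []
top lever_grip [([293.5, 200.7], 0.75), ([332.9, 209.6], 0.57)]
top lever_pivot [([301.6, 203.9], 0.56)]
top rod_knob [([295.0, 195.5], 0.46)]
top vial_cap_top []
```

View pics/s9c.png

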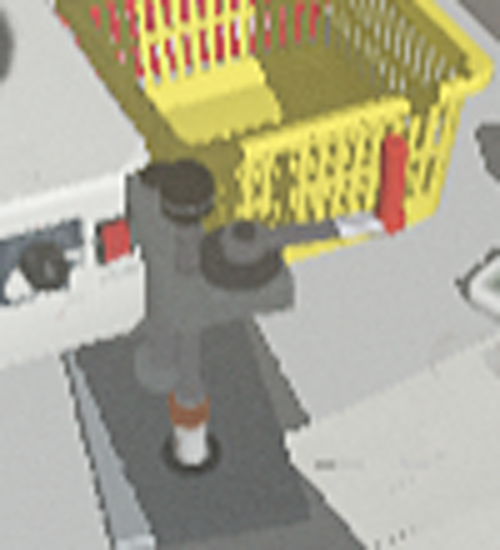

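View pics/w9.png

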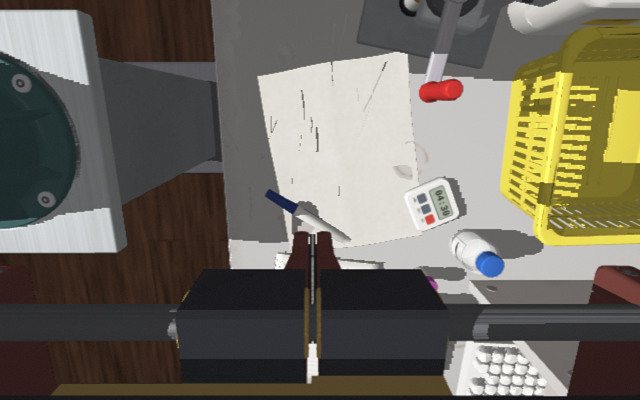

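```bash
python3 - <<'E'
from h import *
o=[('scene',(341.5,186.7)),('wrist',(440,91.6)),('top',(332.9,209.6))]
for q in (o,o[:2],o[1:]):
    X,e=tri(q);r=X[:2]-[.541,.135];print(X.round(4),e,np.degrees(np.arctan2(r[1],r[0]))%360,np.hypot(*r))
    r0=np.array([.469,.111])-[.541,.135]; print('swing rad',(np.arctan2(r[1],r[0])-np.arctan2(r0[1],r0[0])))
a=cv2.imread('pics/s6.png')[205:250,285:325];b=cv2.imread('pics/s9.png')[205:250,285:325]
cv2.imwrite('pics/cmp.png',cv2.resize(np.hstack([a,b]),None,fx=9,fy=9,interpolation=cv2.INTER_CUBIC))
im=cv2.imread('pics/t9.png')[140:270,230:400];cv2.imwrite('pics/t9c.png',cv2.resize(im,None,fx=4,fy=4,interpolation=cv2.INTER_CUBIC))
E
```

```text
[0.5262 0.0595 0.1892] [[0.8, 0.2], [0.8, -2.6], [0.1, -0.3]] 258.896280361198 0.07689798165052984
swing rad 1.0552493054828047
[0.5277 0.0591 0.1876] [[0.7, 0.3], [2.0, -1.9]] 260.0694411581884 0.07709445526891981
swing rad 1.0757248240456079
[0.5257 0.0587 0.1885] [[-0.3, -1.4], [0.4, -0.1]] 258.6474895252244 0.07784714425194025
swing rad 1.0509070862462757
```

View pics/cmp.png

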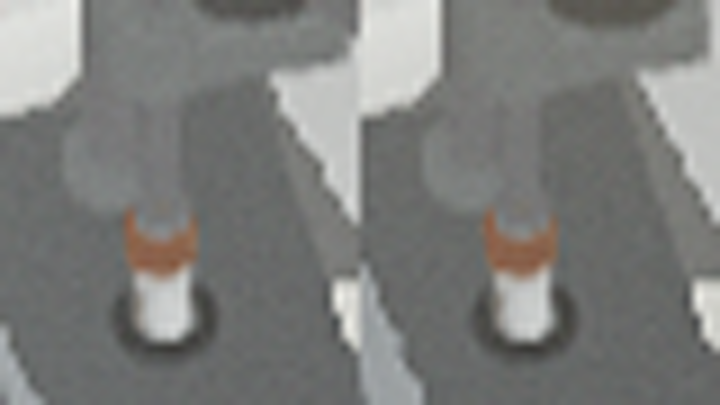

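View pics/t9c.png

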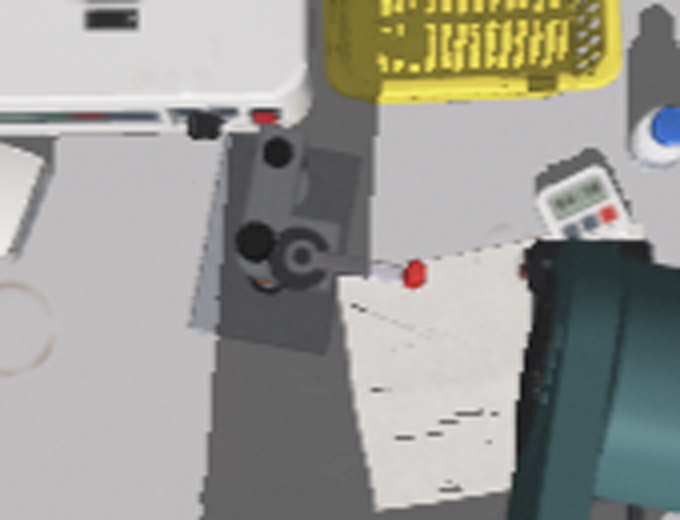

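The foot and cap look the same before and after locking. The lever swung about 1.06 rad and met a hard stop, so I'm handing in.

```bash
python3 -c "
from rig import bot
print(bot.finish_job(), bot.get_state()['t'])"
```

```text
the job is handed in; nothing more can be done
the job is handed in; nothing more can be done
```

The stop is set and the clamp lever is closed, and I handed the job in after about 13 s of robot time. No verdict was reported.

**Rod:** I pushed it down by the knob until the push rose from about 2.3 N to 6–8 N at z = 0.217. Allowing for the rod's weight and drag, that is roughly 4–5 N on the vial. I held it there briefly, then lifted off.

**Lever:** I pushed the red handle round with the closed fingers until it stopped. It did not move further as the push went from about 13 N to about 39 N along the push direction (47 N in total). That is well above the suggested 15 N, and the tool tilted about 0.11 rad before I backed off.

**Last checks:**
- **Foot and cap:** the scene pictures before and after locking show the foot on the cap with no visible change, and the vial upright. The contact force left after letting go could not be measured.
- **Lever angle:** camera estimates put the swing at 1.05–1.08 rad from its starting angle (0 to 0.3 rad). That is right at the 1.05 rad threshold if the lever started at exactly zero. The hard stop is the stronger evidence that it is at its end.
- **Bystanders:** none that I could see in the last pictures had been disturbed, but I did not measure their positions.

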